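# Unlatch the plane cupboard and get the plane out

### The arm

A 6-joint arm with a two-finger parallel gripper is mounted at the origin on the work surface. World frame = base frame: x ahead of the robot, y to its left, z up, the work surface at z = 0. Lengths are in mm, angles in rad, forces in N, time in s.
With the tool pointing down it reaches from about 400 to 925 mm from the base axis. Payload 12.5 kg.
Tool frame: the origin (TCP) lies at the very end of the fingers, on their centre line; the grasp point (between the pads) lies 19 mm behind it; z points along the fingers, x is the direction in which the jaws open and shut, and the axes are right-handed (so a half turn about z gives the same grasp; the last joint's range is limited). The gripper opens to 95 mm and grips with 3 to 60 N. Pads are 20 mm wide; open, the fingers measure 119 mm over their backs; the gripper's body (75 mm by 180 mm) begins 59 mm behind the grasp point.
Start: joints at [1.198, 0.491, 1.559, -0, 1.092, -0.106], TCP at [164.761, 602.91, 214.661] pointing down, gripper open.
Joint ranges: [-3.1, 3.1], [-0.84, 2.19], [0.05, 2.79], [-1.13, 4.28], [0.06, 2.93], [-2.69, 2.69]. Speed limits (rad/s): [2.22, 2.22, 2.79, 3.14, 3.14, 3.14].

### API

Orientations are given as [roll, pitch, yaw] about the fixed x, y, z axes, in that order (R = Rz(yaw) Ry(pitch) Rx(roll)).
In Python, from cell import state, viewer, ticket, look_for, regions_of gives the robot as it stands.
- The arm moves only by the shell command python3 -m inch 'ROWS'. ROWS is JSON, a list of rows, each a list of 7 numbers: the turn, a rotation vector about the world's x, y, z in degrees, then the shift along the world's x, y, z in mm, then the opening, from -1 (shut) to 1 (fully open). In form: [[rx, ry, rz, tx, ty, tz, hand], ...]. A call has 1 to 10 rows; each row shifts and turns the commanded pose from where the row before left it; what a row does not reach is not made up. A row lasts 1/10 s, in which the tool goes at most 50 mm and 8.59 degrees, less where a joint would pass 70% of its speed; a pose out of reach is approached as far as the arm can. A call with a gripper value outside its range is refused whole. The fingers move at their own pace and stop on an object; the grip force is fixed at half the most. Time passes only in rows, so rows that do not move let the fingers close. It gives the time, the measured TCP pose, the force and the opening at its end, in the units of the state.
- state(): the state, without advancing time (a new reading comes with each control period).
- viewer.read_camera(name): name is "scene" or "top" or "wrist"; returns a dict with "color" (384x512x3 uint8, red, green, blue), "depth" (384x512 float32, mm along the optical axis (not along the pixel's ray), 0 where there is no reading), "fx", "fy", "cx", "cy" (pixels), "dist_coeffs" ([k1, k2, p1, p2, k3] as OpenCV has them; the pictures are not rectified), "position" and "orientation" of the camera in the world. Camera axes: x right, y down, z forward; pixel columns grow to the right and rows downward; lengths in mm; the calibration is good to about 2 mm. A picture is of the moment at which its call begins.
- ticket.job_done(): hands the job in, once; it reports no verdict.
Trained networks look in the newest picture that a camera, given by its name, has taken for a name from the list of things; names that differ only in an ending like _2 or _b are one class to them, and where a whole thing is asked for, a point or a joint stands for the part that bears it (a point fixed in the world has none). Each returns a list of dicts, best first, with "score" (0 to 1); they miss things now and then, are a little off and sometimes report something else, mostly with a low value. They report only what shows in the picture. A call takes as long as a camera call.
- look_for(name, camera): "box" ([left, top, right, bottom] as shares, 0 to 1, of the picture: columns of its width, rows of its height, round what is visible of it).
- regions_of(name, camera): "pixels" (384x512 bool, what is visible of it) and "box" ([left, top, right, bottom] as shares, 0 to 1, of the picture: columns of its width, rows of its height, round what is visible of it).
The state is a dict: "t": time; "joints": joint angles; "qvel": joint speeds; "tau": joint torques, N m; "eef_pos": TCP position; "tcp_rot": TCP orientation; "ft_force": force on the tool from outside, world axes, zero at the start; "moment": the same for the moment, N m; "opening": opening from 0.0 (shut) to 1.0 (fully open).
Only numpy, scipy, OpenCV 4.12 (cv2) and the standard library are available. Lean on these libraries where they do the work, as an engineer would, in place of code of your own. Each camera call takes 0.05 s, during which the arm holds its last target. There are 200 camera calls.

### The job

Press the latch's thumb lever to lift the bar out of its catch and swing the little gate wide open, square to the cupboard's front or further. Then take the hand plane out through the opening and set it down gently, flat on its sole, in the middle of the cork mat and lying lengthwise along it, either way round. Leave the gate standing wide open, never tip the plane over, and leave everything else on the bench where it is.

Things in the scene. Friction and masses are not known exactly. Their poses are not given: they have to be found in the camera images.
- cupboard: fixed plywood cupboard, 270 mm deep (x), 230 mm wide (y), origin on the bench under its centre. Its open front faces its -x and is closed by the gate. Floor 6 mm thick; inside 180 mm wide. In front of the roof the bay is open above, between side walls 50 mm high. A latch post 104 mm tall stands at the front's +y corner, a like hinge post at the -y corner
- roof_edge (a point): middle of the front edge of the cupboard's roof, on its top, 107 mm above the bench; the roof (underside at 95 mm) covers everything from here to the back, cupboard x -5 mm to +132 mm. Axes of the cupboard
- catch_lip (a point): middle of the top edge of the steel catch's upright lip on the latch post, 74 mm above the bench (cupboard x -166 mm, y +120 mm); the lip is 6 mm thick, 24 mm wide and stands in front of the latch nose. Axes of the cupboard
- gate (a joint): angle of the gate about its upright hinge, 0 shut, grows as it swings outwards from the cupboard (counter-clockwise seen from above), stop at 1.75 rad. Friction 0.06 N m: stays where left. Held shut while the latch nose is down behind the catch's lip. A wooden panel 18 mm thick, 198 mm from hinge axis to free edge, from 13 to 98 mm above the bench
- gate_hinge (a point): point on the gate's upright hinge axis, 55 mm above the bench (cupboard x -140 mm, y -100 mm). Axes turn with the gate and equal the cupboard's when shut: y runs from the hinge along the gate's mid-plane to the free edge, -x points out of its outer face, z up
- gate_edge (a point): middle of the gate's thickness at the free edge, at its top, 98 mm above the bench; axes of the gate
- latch (a joint): angle of the latch bar, 0 at rest (level, nose down), grows as the nose lifts, stop at 0.45 rad. It pivots on the gate's outer face about the gate's x axis. The nose clears the catch's lip above about 0.22 rad. Only gravity returns it: about 1.5 N down on the thumb lever lifts it. The bar swings with the gate
- latch_pivot (a point): pivot of the latch bar: 145 mm from the gate's hinge axis, 16 mm in front of the gate's mid-plane, 70 mm above the bench; axes of the gate
- latch_pad (a point): middle of the top face of the thumb lever, 78 mm high at rest: a steel pad 56 mm along the gate, 38 mm outwards, on the bar's tail 62 mm from the pivot (83 mm from the hinge, 30 mm before the gate's mid-plane). Its outer edge has a lip 5 mm thick, 18 mm high: a finger in the 41 mm channel between lip and gate can press the lever and pull the gate by the lip. Axes of gate, tilting
- latch_nose (a point): free end of the latch bar's nose, 84 mm from the pivot, 72 mm above the bench at rest
- plane: steel hand plane 200 x 56 mm standing on the cupboard floor. Origin in the middle of the sole's underside; x to the toe (under the roof), z up. Round front knob at x +67 mm, 58 mm high; iron sides 30 mm high; blade up to 73 mm near x -28 mm. 0.56 to 0.88 kg, centre of mass about x -7 mm. It must slide out to the cupboard's front, below the roof
- plane_grip (a point): in the plane's rear handle, 60 mm behind its origin, 88 mm above the sole: an upright wooden post 34 mm long (x), 24 mm thick (y), its top 112 mm above the sole. Grip from above across the 24 mm (along y). Axes of the plane
- mat: cork mat fixed to the bench, 300 mm (x) by 150 mm (y), 3 mm thick; origin under its centre
- glue_bottle: white glue bottle, 64 mm diameter, 170 mm tall, upright; origin under its centre. Leave it alone
- mallet: wooden mallet lying flat, head 65 x 110 x 65 mm, handle 180 mm long towards its -x; origin under the handle axis where it meets the head. Leave it alone
- clamp_a: bar clamp lying flat, steel bar 280 mm along its x, two red jaws reaching 75 mm to its +y; 24 mm high; origin under the middle of the bar. Leave it alone
- clamp_b: a second bar clamp, same as clamp_a. Leave it alone
- offcut: pine offcut 100 x 50 x 20 mm lying on the cupboard's roof; origin under its centre. Leave it alone
- tape_measure: black tape measure 70 x 70 x 34 mm; origin under its centre. Leave it alone
- pencil_mug: white cup 76 mm across, 90 mm tall; origin under its centre. Leave it alone
- square: try square lying flat, stock 100 mm along its x, blade 150 mm to its +y; origin under the stock. Leave it alone

How it is judged:
By the outcome, as a careful person would: the job done as asked, in the order asked, and still so for the second after the job is handed in, with the robot touching nothing.
It also fails if it takes over 72 s, if anything falls off the work surface, if the arm or the gripper's body presses on something with over 40 N, if the wrist force passes 120 N, or if a joint passes its speed limit or range.

## Working session

There is one attempt and no reset: what is moved stays moved. The work goes in short steps, Python scripts to look and compute and a shell command to move; the robot and the scene stay as the last step left them, time stands still between calls to the robot, and variables do not carry over. Pictures are saved under pics/ and viewed, on a budget of 10 in all, crops included, one or two more only if the job needs it, and the job is handed in when it is done.

```bash
ls; mkdir -p pics
cat > h.py <<'E'
import numpy as np, cv2
from scipy.spatial.transform import Rotation as R
from cell import state, viewer, ticket, look_for, regions_of
def cam(n): return viewer.read_camera(n)
def rot(c):
    o=np.array(c["orientation"],float)
    return o if o.shape==(3,3) else R.from_euler('xyz',o).as_matrix()
def cloud(c):
    h,w=c["depth"].shape
    u,v=np.meshgrid(np.arange(w),np.arange(h))
    K=np.array([[c["fx"],0,c["cx"]],[0,c["fy"],c["cy"]],[0,0,1.]])
    p=cv2.undistortPoints(np.stack([u,v],-1).reshape(-1,1,2).astype(float),K,np.array(c["dist_coeffs"],float)).reshape(h,w,2)
    P=np.dstack([p,np.ones((h,w))])*c["depth"][...,None]
    return P@rot(c).T+np.array(c["position"])
def save(c,n): cv2.imwrite(f"pics/{n}.png",c["color"][...,::-1])
E
python3 - <<'E'
from h import *
s=state(); print(s["eef_pos"],s["tcp_rot"],s["opening"],s["t"])
ims=[]
for n in("scene","top"):
    c=cam(n); print(n,c["position"],c["orientation"]); np.savez(f"{n}.npz",P=cloud(c),color=c["color"]); ims.append(c["color"])
    P=cloud(c)
    for k in("cupboard","gate","latch_pad","plane","plane_grip","mat","glue_bottle","mallet","offcut","clamp_a","tape_measure","pencil_mug","square"):
        for r in regions_of(k,n)[:2]:
            q=P[r["pixels"]&(np.isfinite(P[...,2]))]
            if len(q)>5: print(n,k,round(r["score"],2),len(q),np.median(q,0).round(),np.percentile(q,3,axis=0).round(),np.percentile(q,97,axis=0).round())
im=np.vstack(ims); cv2.imwrite("pics/a.png",cv2.resize(ims[0],(800,600))[...,::-1]);cv2.imwrite("pics/b.png",cv2.resize(ims[1],(800,600))[...,::-1])
E
```

```text
pics
[164.66190629 602.67379217 214.06018234] [-3.14147977e+00  1.09612856e-03  1.30399293e+00] 0.9995364624183981 0.0
scene [1200.18977518  509.01309948  870.71846846] [-2.30278605  0.00298008  2.20752322]
scene cupboard 0.8 5758 [582. 251.  83.] [428.  63.   4.] [667. 370. 109.]
scene gate 0.89 943 [557.  93.  78.] [454.  44.  14.] [636. 114.  99.]
scene gate 0.29 201 [577.  57.  78.] [548.  44.  74.] [603.  81.  96.]
scene latch_pad 0.66 255 [571.  58.  78.] [434.  -4.  -1.] [602.  81.  96.]
scene latch_pad 0.17 926 [744. 247.  58.] [718. 217.   5.] [787. 285.  90.]
scene plane 0.68 684 [554. 172.  44.] [523. 127.  10.] [571. 214. 118.]
scene plane_grip 0.9 686 [554. 172.  44.] [523. 129.  10.] [571. 214. 118.]
scene plane_grip 0.54 191 [577.  57.  78.] [547.  44.  75.] [602.  78.  96.]
scene mat 0.64 2249 [ 474. -179.    2.] [ 388. -325.   -2.] [559. -44.   5.]
scene glue_bottle 0.75 529 [ 610. -482.   83.] [ 579. -507.   10.] [ 629. -471.  165.]
scene glue_bottle 0.31 5918 [581. 250.  81.] [425.  63.   2.] [667. 370. 109.]
scene mallet 0.71 1321 [323. 404.  47.] [237. 256.   5.]
[... 1405 characters left out ...]
]
top glue_bottle 0.77 402 [ 589. -491.  109.] [ 564. -530.    5.] [ 622. -472.  171.]
top mallet 0.63 880 [299. 393.  60.] [231. 255.  28.] [368. 452.  70.]
top offcut 0.78 428 [498. 288. 126.] [470. 239. 115.] [525. 336. 132.]
top offcut 0.69 3031 [ 468. -187.    3.] [ 387. -325.   -4.] [552. -50.  10.]
top clamp_a 0.56 471 [ 723. -355.   22.] [ 687. -458.    8.] [ 767. -195.   30.]
top clamp_a 0.55 689 [651. 539.  20.] [492. 507.  -3.] [755. 589.  29.]
top tape_measure 0.87 324 [ 437. -512.   33.] [ 406. -543.    6.] [ 475. -481.   40.]
top pencil_mug 0.67 386 [760. 255.  40.] [716. 214.  -2.] [784. 287.  91.]
top square 0.77 426 [ 273. -367.    7.] [ 169. -440.   -1.] [ 326. -347.   21.]
```

View pics/a.png

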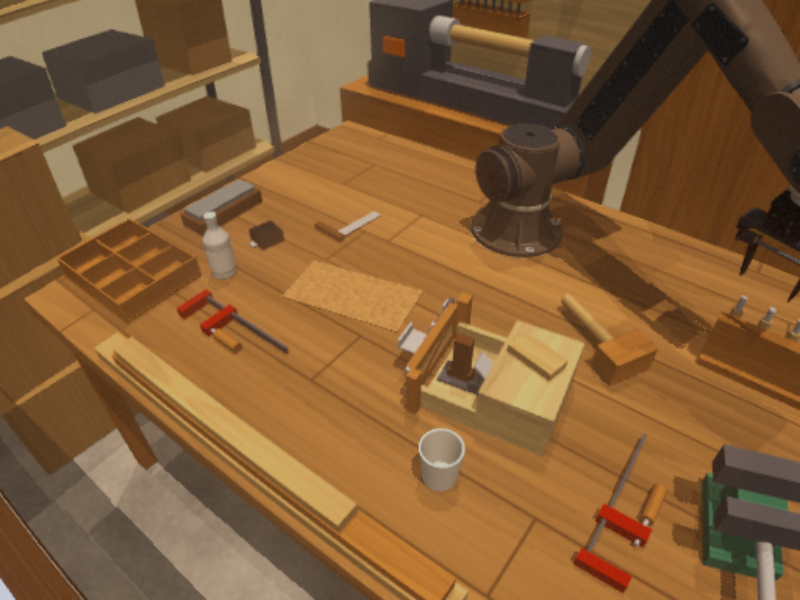

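View pics/b.png

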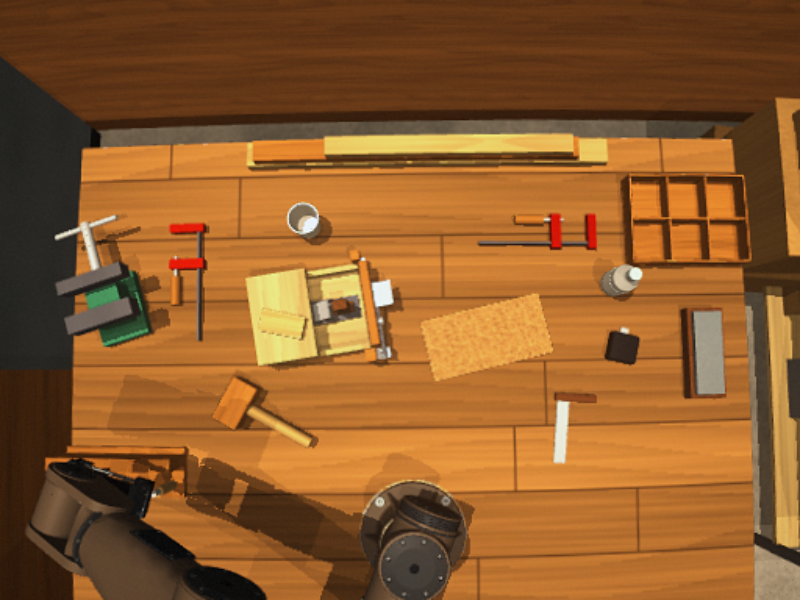

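The scene view shows the cupboard at about (490,380), its gate with the white latch pad at (415,340), and the plane handle inside at (463,350). The top view has the gate at (372,305), the pad at (383,293) and the mat at (487,337). Next I'll fit the poses.

Run:
```python
from h import *
for n in("top","scene"):
    d=np.load(n+".npz");P=d["P"].reshape(-1,3);C=d["color"].reshape(-1,3).astype(int)
    def sel(x0,x1,y0,y1,z0,z1): 
        m=(P[:,0]>x0)&(P[:,0]<x1)&(P[:,1]>y0)&(P[:,1]<y1)&(P[:,2]>z0)&(P[:,2]<z1); return m
    m=sel(380,700,120,420,101,113); q=P[m]
    print(n,"roof",len(q),q[:,2].mean().round(1),cv2.minAreaRect(q[:,:2].astype(np.float32)))
    m=sel(380,700,30,140,91,104)
    q=P[m]; print("gatetop",len(q),q.mean(0).round(1),cv2.minAreaRect(q[:,:2].astype(np.float32)))
    m=sel(520,620,30,110,74,82)&(C.max(1)-C.min(1)<40); q=P[m]; print("pad",len(q),q.mean(0).round(1),q.min(0).round(),q.max(0).round())
    m=sel(480,600,100,210,105,125); q=P[m]; print("handle top",len(q),q.mean(0).round(1),cv2.minAreaRect(q[:,:2].astype(np.float32)))
    # mat
    r=regions_of("mat",n); 
    if r:
        q=d["P"][r[0]["pixels"]]; q=q[(abs(q[:,2]-2)<9)]; print("mat",cv2.minAreaRect(q[:,:2].astype(np.float32)),q.mean(0).round(1))
```

```text
top roof 1692 106.6 ((531.40625, 233.54159545898438), (212.891357421875, 278.67779541015625), 13.775524139404297)
gatetop 345 [547.4  91.   98. ] ((545.08984375, 77.07020568847656), (258.16754150390625, 80.66947174072266), 8.155969619750977)
pad 129 [567.4  64.7  77.8] [520.  42.  74.] [597.  86.  82.]
handle top 67 [540.9 157.6 117. ] ((541.3275756835938, 158.0610809326172), (23.239866256713867, 34.03743362426758), 8.26655101776123)
mat ((469.27191162109375, -187.91427612304688), (153.49063110351562, 303.8115539550781), 13.59351921081543) [ 468.8 -188.4    2.6]
scene roof 2143 106.5 ((538.6052856445312, 233.91769409179688), (228.12513732910156, 268.6220397949219), 9.73374080657959)
gatetop 462 [556.4  96.9  97.4] ((547.88037109375, 79.6494369506836), (260.0585632324219, 82.08369445800781), 8.332503318786621)
pad 138 [574.2  61.7  77. ] [544.  44.  74.] [602.  81.  82.]
handle top 98 [547.6 162.9 114.5] ((545.739990234375, 162.10423278808594), (26.914966583251953, 32.862701416015625), 12.575278282165527)
mat ((465.98492431640625, -191.99078369140625), (168.03195190429688, 308.9419860839844), 13.097824096679688) [ 473.4 -181.8    1.8]
```

Run:
```python
from h import *
for n in("top","scene"):
    d=np.load(n+".npz");P=d["P"].reshape(-1,3);C=d["color"].reshape(-1,3).astype(int)
    m=(abs(P[:,2]-107)<4)&(P[:,0]>380)&(P[:,0]<700)&(P[:,1]<420)&(P[:,1]>185); q=P[m]
    q=q[q[:,1]>185]
    img=np.zeros((500,500),np.uint8)
    for a in q: cv2.circle(img,(int(a[0]-300),int(a[1])),2,255,-1)
    img=cv2.morphologyEx(img,cv2.MORPH_OPEN,np.ones((25,25)))
    ys,xs=np.nonzero(img); print(n,"roof",cv2.minAreaRect(np.stack([xs+300,ys],1).astype(np.float32)))
    # gate top: wood coloured
    m=(abs(P[:,2]-98)<3)&(P[:,0]>445)&(P[:,0]<640)&(P[:,1]<140)&(P[:,1]>60)&(C.max(1)-C.min(1)>50); q=P[m][:,:2]
    l=cv2.fitLine(q.astype(np.float32),cv2.DIST_HUBER,0,.01,.01).ravel();print("gate",len(q),l,np.degrees(np.arctan2(l[1],l[0])))
    t=(q-l[2:])@l[:2]; print("ends",l[2:]+l[:2]*t.min(),l[2:]+l[:2]*t.max())
```

```text
top roof ((0.0, 0.0), (0.0, 0.0), 0.0)
gate 185 [9.8838997e-01 1.5193836e-01 5.4357263e+02 9.1230881e+01] 8.739274
ends [451.83471929  77.128645  ] [640.52099502 106.13408307]
scene roof ((0.0, 0.0), (0.0, 0.0), 0.0)
gate 252 [9.8823613e-01 1.5293594e-01 5.5330365e+02 9.5041191e+01] 8.797107
ends [446.88505745  78.57222516] [639.5380148  108.38651719]
```

```bash
r='[0,0,-3.3,20,-27,0,-1]'; python3 -m inch '[[0,0,-3.3,20,-27,0,-1],[0,0,-3.3,20,-27,0,-1],[0,0,-3.3,20,-27,0,-1],[0,0,-3.3,20,-27,0,-1],[0,0,-3.3,20,-27,0,-1],[0,0,-3.3,20,-27,0,-1],[0,0,-3.3,20,-27,0,-1],[0,0,-3.3,20,-27,0,-1],[0,0,-3.3,20,-27,0,-1],[0,0,-3.3,20,-27,0,-1]]'
python3 -m inch '[[0,0,-3.3,20,-27,0,-1],[0,0,-3.3,20,-27,0,-1],[0,0,-3.3,20,-27,0,-1],[0,0,-3.3,20,-27,0,-1],[0,0,-3.3,20,-27,0,-1],[0,0,-3.3,20,-27,0,-1],[0,0,-3.3,20,-27,0,-1],[0,0,-3.3,20,-27,0,-1],[0,0,-3.3,20,-27,0,-1],[0,0,0,0,0,0,-1]]'
python3 - <<'E'
from h import *
c=cam("wrist");print(c["position"],c["orientation"]);P=cloud(c);np.savez("w1.npz",P=P,color=c["color"]);cv2.imwrite("pics/w1.png",c["color"][...,::-1])
for k in("latch_pad","gate","plane_grip"):
    for r in regions_of(k,"wrist")[:2]:
        q=P[r["pixels"]]; print(k,r["score"],len(q),np.median(q,0).round(1),np.percentile(q,3,axis=0).round(),np.percentile(q,97,axis=0).round())
E
```

```text
t: 2.5
eef_pos: [365.4, 331.8, 214.8]
tcp_rot: [3.142, -0.0, 0.726]
ft_force: [-0.4, 0.6, 0.8]
opening: 0.218
t: 3.5
eef_pos: [546.6, 87.3, 214.5]
tcp_rot: [3.141, -0.001, 0.205]
ft_force: [-0.5, -0.3, -0.2]
opening: 0.0
[530.78423667 161.41724796 384.18556043] [ 2.86693457e+00 -2.01050601e-03  2.05555032e-01]
gate 0.94 8362 [555.   90.2  83.8] [444.  49.  22.] [638. 115.  99.]
plane_grip 0.78 5429 [536.9 188.3  41.4] [508. 125.  13.] [568. 240. 118.]
```

View pics/w1.png

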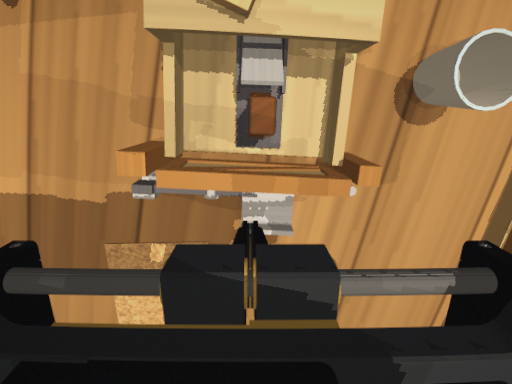

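The wrist view shows the pad at (268,210), its outer lip at about row 230, and the gate top along row 175–185. The handle top is at (262,115) and the roof edge at row 35.

Run:
```python
from h import *
d=np.load("w1.npz");P=d["P"];C=d["color"].astype(int)
v,u=np.mgrid[:384,:512]
def S(m): return P[m]
def line(q,nm):
    l=cv2.fitLine(q[:,:2].astype(np.float32),cv2.DIST_HUBER,0,.01,.01).ravel(); l[:2]*=np.sign(l[0])
    t=(q[:,:2]-l[2:])@l[:2]; a,b=np.percentile(t,[.5,99.5]);o=(q[:,:2]-l[2:])@np.array([-l[1],l[0]])
    print(nm,len(q),"ang",np.degrees(np.arctan2(l[1],l[0])).round(2),"ends",(l[2:]+l[:2]*a).round(1),(l[2:]+l[:2]*b).round(1),"perp",np.percentile(o,[1,99]).round(1),"z",q[:,2].mean().round(1))
z=P[...,2]; sat=C.max(2)-C.min(2)
line(S((abs(z-98)<2.5)&(v>150)&(v<200)&(u>120)&(u<385)),"gate top")
line(S((abs(z-104)<2)&(v>130)&(v<190)&(u>90)&(u<385)),"posts")
q=S((abs(z-78)<3)&(v>185)&(v<240)&(u>235)&(u<300)&(sat<40));line(q,"pad")
q=S((z>86)&(z<100)&(v>205)&(v<245)&(u>240)&(u<300)&(sat<40));line(q,"lip")
q=S((abs(z-118)<4)&(v>85)&(v<140)&(u>240)&(u<285)); line(q,"handle top"); print(q.mean(0),cv2.minAreaRect(q[:,:2].astype(np.float32)))
m=(abs(z-107)<3)&(v<60); q=S(m)
k=[]
for c in range(160,375,8):
    col=np.nonzero(m[:,c])[0]
    if len(col): k.append(P[col.max(),c])
line(np.array(k),"roof edge")
q=S((z>10)&(z<45)&(v<150)&(v>35)&(u>230)&(u<290)); print("plane body",len(q),cv2.minAreaRect(q[:,:2].astype(np.float32)))
```

```text
gate top 3522 ang 8.7 ends [444.   78.8] [651.5 110.6] perp [-9.3 23.1] z 97.7
posts 1169 ang 8.74 ends [414.3  88.5] [668.8 127.6] perp [-12.   11.7] z 103.7
pad 1542 ang -2.3 ends [535.6  67. ] [599.1  64.4] perp [-18.8  19. ] z 77.6
lip 231 ang 6.74 ends [567.8  47. ] [600.4  50.8] perp [-4.4  1.2] z 93.5
handle top 1061 ang -81.6 ends [540.  176.7] [544.9 143.2] perp [-11.6  11.8] z 117.5
[542.42157266 160.18374757 117.48342312] ((542.625732421875, 159.90005493164062), (23.94318389892578, 34.19839096069336), 9.815478324890137)
roof edge 27 ang 8.8 ends [442.7 214.2] [619.4 241.6] perp [-0.5  0.7] z 105.9
plane body 2958 ((538.697021484375, 182.99609375), (56.555458068847656, 127.67516326904297), 9.930296897888184)
```

```bash
python3 -m inch '[[0,0,-1.5,11,-10,0,-1],[0,0,-1.5,10.5,-10,0,-1],[0,0,0,0,0,-30,-1],[0,0,0,0,0,-30,-1],[0,0,0,0,0,-30,-1],[0,0,0,0,0,-20,-1],[0,0,0,0,0,-10,-1],[0,0,0,0,0,0,-1]]'
python3 - <<'E'
from h import *
c=cam("wrist");cv2.imwrite("pics/w2.png",c["color"][...,::-1]); print(state()["eef_pos"])
E
```

```text
t: 4.5
eef_pos: [566.3, 69.6, 93.6]
tcp_rot: [-3.141, 0.002, 0.157]
ft_force: [-0.1, -0.1, 0.5]
opening: 0.007
[566.71701102  69.70098419  94.70651334]
```

View pics/w2.png

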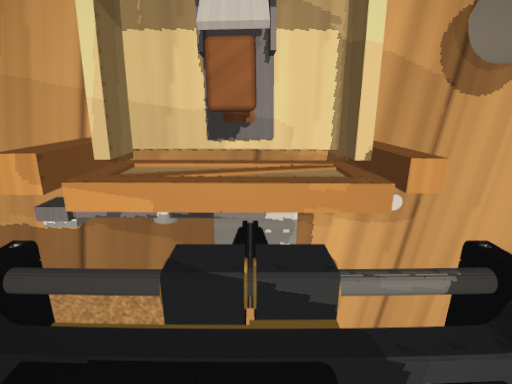

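The finger tip at (250,225) stands over the pad (columns 214–298), between the gate and the lip. I'll press now.

```bash
python3 -m inch '[[0,0,0,4,-1.5,-6,-1],[0,0,0,0,0,-6,-1],[0,0,0,0,0,-4,-1],[0,0,0,0,0,0,-1]]'; python3 -m inch '[[0,0,0,0,0,-4,-1],[0,0,0,0,0,-4,-1],[0,0,0,0,0,-4,-1],[0,0,0,0,0,-4,-1],[0,0,0,0,0,-2,-1],[0,0,0,0,0,0,-1]]'
```

```text
t: 4.95
eef_pos: [570.2, 68.4, 78.4]
tcp_rot: [3.142, 0.0, 0.157]
ft_force: [-0.2, -0.0, 0.0]
opening: 0.006
t: 5.55
eef_pos: [570.0, 68.4, 60.2]
tcp_rot: [-3.141, 0.001, 0.157]
ft_force: [-0.2, 0.4, 0.9]
opening: 0.004
```

```bash
python3 -c "
import numpy as np
h=np.array([643,109.]);p=np.array([570,68.4])
for t in range(0,103,6):
    a=np.radians(215.95+t);q=h+87.7*np.array([np.cos(a),np.sin(a)]);print(t,q.round(1),(q-p).round(1));p=q"
```

```text
0 [572.   57.5] [  2.  -10.9]
6 [577.8  50.4] [ 5.8 -7.1]
12 [584.3  43.9] [ 6.5 -6.5]
18 [591.4  38.1] [ 7.1 -5.8]
24 [599.1  33.1] [ 7.7 -5. ]
30 [607.3  28.9] [ 8.2 -4.2]
36 [615.8  25.6] [ 8.6 -3.3]
42 [624.7  23.2] [ 8.9 -2.4]
48 [633.8  21.8] [ 9.1 -1.4]
54 [642.9  21.3] [ 9.2 -0.5]
60 [652.1  21.8] [9.2 0.5]
66 [661.2  23.2] [9.1 1.4]
72 [670.   25.6] [8.9 2.4]
78 [678.6  28.9] [8.6 3.3]
84 [686.8  33. ] [8.2 4.2]
90 [694.5  38. ] [7.7 5. ]
96 [701.6  43.8] [7.1 5.8]
102 [708.1  50.3] [6.5 6.5]
```

```bash
python3 -m inch '[[0,0,0,1,-5,0,-1],[0,0,0,1,-5,0,-1],[0,0,6,5.7,-7.2,0,-1],[0,0,0,0,0,0,-1]]'
```

```text
t: 5.95
eef_pos: [578.7, 50.2, 60.8]
tcp_rot: [3.141, -0.001, 0.263]
ft_force: [2.0, -1.0, 1.3]
opening: 0.002
```

```bash
python3 -m inch '[[0,0,6,6.5,-6.5,0,-1],[0,0,6,7.1,-5.8,0,-1],[0,0,6,7.7,-5,0,-1],[0,0,0,0,0,0,-1]]'
python3 - <<'E'
from h import *
c=cam("wrist");cv2.imwrite("pics/w3.png",c["color"][...,::-1]); print(state()["ft_force"])
E
```

```text
t: 6.35
eef_pos: [600.0, 33.3, 60.8]
tcp_rot: [3.141, -0.001, 0.575]
ft_force: [1.8, -0.2, 0.6]
opening: 0.004
[ 1.06527566 -0.08421793  1.3461043 ]
```

View pics/w3.png

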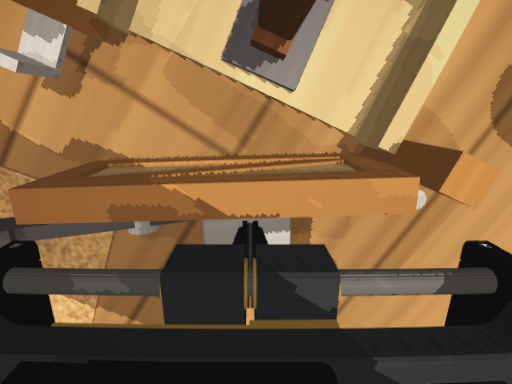

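The gate is out of its catch and standing about 24° open, with the finger at (250,230) still in the channel. I'll continue the arc.

```bash
python3 -m inch '[[0,0,6,8.2,-4.2,0,-1],[0,0,6,8.6,-3.3,0,-1],[0,0,6,8.9,-2.4,0,-1],[0,0,6,9.1,-1.4,0,-1],[0,0,6,9.2,-0.5,0,-1],[0,0,6,9.2,0.5,0,-1],[0,0,6,9.1,1.4,0,-1],[0,0,6,8.9,2.4,0,-1],[0,0,6,8.6,3.3,0,-1],[0,0,6,8.2,4.2,0,-1]]'; python3 -m inch '[[0,0,6,7.7,5,0,-1],[0,0,6,7.1,5.8,0,-1],[0,0,2,2.3,2.1,0,-1],[0,0,0,0,0,0,-1]]'
python3 - <<'E'
from h import *
c=cam("top");P=cloud(c);C=c["color"].astype(int);cv2.imwrite("pics/t4.png",cv2.resize(c["color"][100:300,120:400],(800,571))[...,::-1])
m=(abs(P[...,2]-98)<5)&(P[...,0]>600)&(P[...,0]<760)&(P[...,1]>-120)&(P[...,1]<95)&(C.max(2)-C.min(2)>50);q=P[m][:,:2]
print(len(q),q.min(0),q.max(0)); l=cv2.fitLine(q.astype(np.float32),cv2.DIST_HUBER,0,.01,.01).ravel();print(l)
E
```

```text
t: 7.4
eef_pos: [686.8, 34.1, 60.5]
tcp_rot: [-3.14, -0.0, 1.623]
ft_force: [-0.8, -1.0, 1.1]
opening: 0.004
t: 7.8
eef_pos: [704.1, 47.5, 60.5]
tcp_rot: [-3.141, -0.0, 1.865]
ft_force: [0.4, 1.1, 0.8]
opening: 0.006
81 [673.53414484 -98.21796522] [727.24060438 -21.15274731]
[ 3.9399755e-01 -9.1911149e-01  6.9187695e+02 -5.0099190e+01]
```

View pics/t4.png

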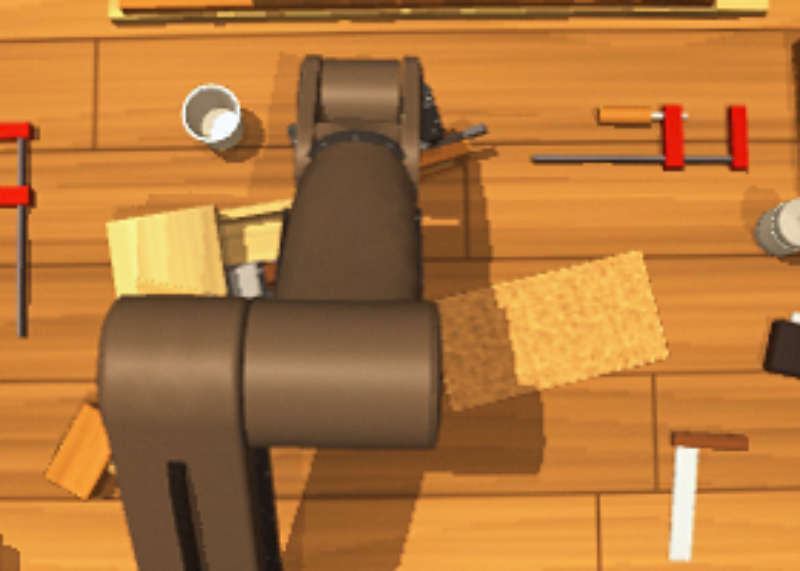

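The forearm hides most of the gate, but its free end at about (470,155) shows it near 97–100° open. I'll lift the finger out straight up and move over the handle.

```bash
python3 -m inch '[[0,0,0,0,0,15,-1],[0,0,0,0,0,25,-1],[0,0,0,0,0,40,-1],[0,0,0,0,0,40,-1],[0,0,0,0,0,30,-1],[0,0,-8,-13,9,0,1],[0,0,-8,-13,9,0,1],[0,0,-8,-13,9,0,1],[0,0,-8,-13,9,0,1],[0,0,-8,-13,9,0,1]]'; python3 -m inch '[[0,0,-8,-13,9,0,1],[0,0,-8,-13,9,0,1],[0,0,-8,-13,9,0,1],[0,0,-8,-13,9,0,1],[0,0,-8,-13,9,0,1],[0,0,-8,-13,9,0,1],[0,0,-8,-13,9,0,1],[0,0,-1.7,-5,5,0,1],[0,0,0,0,0,0,1]]'
python3 - <<'E'
from h import *
c=cam("wrist");P=cloud(c);C=c["color"].astype(int);z=P[...,2];cv2.imwrite("pics/w5.png",c["color"][...,::-1]);np.savez("w5.npz",P=P,color=C)
q=P[(abs(z-118)<4)&(abs(P[...,0]-542)<30)&(abs(P[...,1]-160)<30)]; print(state()["eef_pos"],state()["tcp_rot"],"handle",len(q),q.mean(0),cv2.minAreaRect(q[:,:2].astype(np.float32)))
c=cam("top");P=cloud(c);C=c["color"].astype(int)
m=(abs(P[...,2]-98)<5)&(P[...,0]>600)&(P[...,0]<790)&(P[...,1]>-120)&(P[...,1]<95)&(C.max(2)-C.min(2)>50);q=P[m][:,:2]
print(len(q),q.min(0),q.max(0),cv2.minAreaRect(q.astype(np.float32))); l=cv2.fitLine(q.astype(np.float32),cv2.DIST_HUBER,0,.01,.01).ravel();print(l,np.degrees(np.arctan2(l[1],l[0])))
E
```

```text
t: 8.85
eef_pos: [638.4, 91.9, 211.8]
tcp_rot: [3.141, -0.0, 1.161]
ft_force: [-0.1, 0.4, -0.4]
opening: 0.365
t: 9.75
eef_pos: [542.5, 160.1, 211.8]
tcp_rot: [3.142, -0.001, 0.161]
ft_force: [1.0, 0.0, 0.6]
opening: 0.997
[543.11929758 159.82544501 211.58564737] [ 3.14145141e+00 -9.60382220e-04  1.62648695e-01] handle 881 [542.38085212 161.52267425 117.26394084] ((542.3037719726562, 160.78334045410156), (23.658117294311523, 33.498165130615234), 9.923405647277832)
240 [642.24860257 -79.60426184] [726.94043451  94.96121623] ((694.524658203125, 14.63726806640625), (62.17128372192383, 183.1804962158203), 15.992923736572266)
[ 2.7354088e-01 -9.6186036e-01  6.7385211e+02  7.6291323e+00] -74.124916
```

View pics/w5.png

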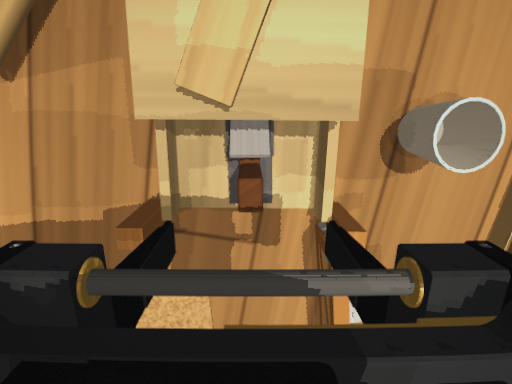

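The handle is centred between the open fingers (handle at (250,188)), and the gate measures about 97°. I'll descend and grip.

```bash
python3 -m inch '[[0,0,0,-0.5,1,-40,1],[0,0,0,0,0,-40,1],[0,0,0,0,0,-30,1],[0,0,0,0,0,-20,1],[0,0,0,0,0,-7,1],[0,0,0,0,0,0,1],[0,0,0,0,0,0,-1],[0,0,0,0,0,0,-1],[0,0,0,0,0,0,-1],[0,0,0,0,0,0,-1]]'; python3 -m inch '[[0,0,0,0,0,0,-1],[0,0,0,0,0,0,-1],[0,0,0,0,0,0,-1],[0,0,0,0,0,0,-1],[0,0,0,0,0,0,-1],[0,0,0,0,0,0,-1]]'; python3 -m inch '[[0,0,0,0,0,1,-1],[0,0,0,0,0,1,-1],[0,0,0,0,0,1,-1],[0,0,0,0,0,0,-1]]'; python3 -c "
from h import *;print(state()['ft_force'],state()['moment'])"
```

```text
t: 10.85
eef_pos: [543.1, 160.9, 74.3]
tcp_rot: [3.142, -0.001, 0.163]
ft_force: [0.6, 0.7, 0.1]
opening: 0.722
t: 11.45
eef_pos: [542.7, 160.8, 73.6]
tcp_rot: [3.142, 0.0, 0.163]
ft_force: [-1.0, 0.1, 0.9]
opening: 0.255
t: 11.85
eef_pos: [542.8, 160.8, 76.6]
tcp_rot: [3.142, 0.0, 0.163]
ft_force: [0.3, 0.3, -6.0]
opening: 0.253
[ 0.30378388  0.2818942  -6.0497403 ] [-0.3890269   0.00443221 -0.01830194]
```

```bash
python3 -m inch '[[0,0,0,0.8,-5,0,-1],[0,0,0,1.5,-10,0,-1],[0,0,0,2.3,-14.8,0,-1],[0,0,0,2.3,-14.8,0,-1],[0,0,0,2.3,-14.8,0,-1],[0,0,0,2.3,-14.8,0,-1],[0,0,0,2.3,-14.8,0,-1],[0,0,0,1.5,-10,0,-1],[0,0,0,0.8,-5,0,-1],[0,0,0,0,0,0,-1]]'
python3 - <<'E'
from h import *
print(state()["ft_force"],state()["moment"])
c=cam("scene");P=cloud(c);cv2.imwrite("pics/s6.png",cv2.resize(c["color"][150:300,180:400],(800,545))[...,::-1])
E
```

```text
t: 12.85
eef_pos: [559.1, 56.2, 76.6]
tcp_rot: [-3.142, -0.0, 0.162]
ft_force: [1.1, -0.0, -5.4]
opening: 0.254
[ 1.07002543e+00 -1.73124533e-03 -5.43395199e+00] [-0.32585444 -0.02836072 -0.04227444]
```

View pics/s6.png

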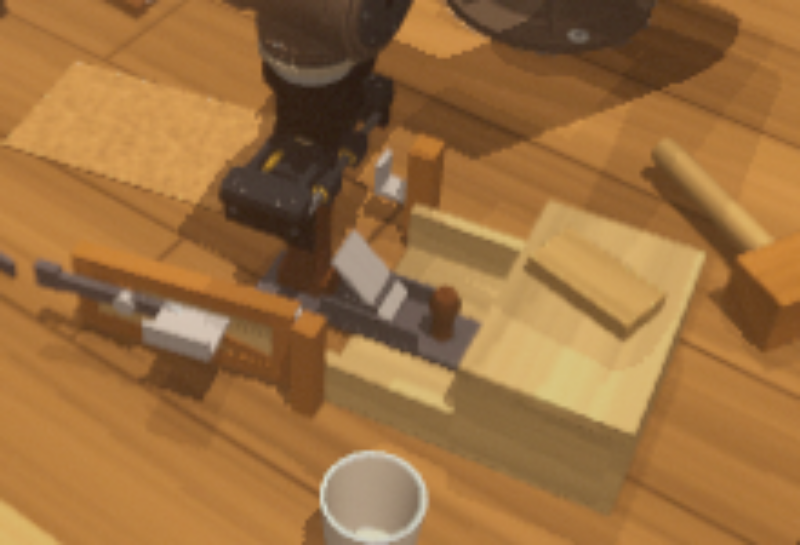

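The plane is sliding straight out between the posts. Its knob is at (445,305) and its toe is just clear of the roof edge, so I'll keep pulling.

```bash
python3 -m inch '[[0,0,0,1.2,-8,0,-1],[0,0,0,2.3,-14.8,0,-1],[0,0,0,2.3,-14.8,0,-1],[0,0,0,2.3,-14.8,0,-1],[0,0,0,2.3,-14.8,0,-1],[0,0,0,2.3,-14.8,0,-1],[0,0,0,2.3,-14.8,0,-1],[0,0,0,2.3,-14.8,0,-1],[0,0,0,2.3,-14.8,0,-1],[0,0,0,2.3,-14.8,0,-1]]'; python3 -m inch '[[0,0,0,2,-13,0,-1],[0,0,0,1,-6,0,-1],[0,0,0,0,0,5,-1],[0,0,0,0,0,5,-1],[0,0,0,0,0,5,-1],[0,0,0,0,0,5,-1],[0,0,0,0,0,0,-1]]'
python3 - <<'E'
from h import *
print(state()["ft_force"],state()["moment"])
c=cam("scene");P=cloud(c);np.savez("s7.npz",P=P,color=c["color"]);cv2.imwrite("pics/s7.png",cv2.resize(c["color"][130:300,150:400],(800,544))[...,::-1])
E
```

```text
t: 13.9
eef_pos: [581.0, -85.6, 76.6]
tcp_rot: [-3.142, -0.0, 0.163]
ft_force: [-0.0, -0.3, -6.4]
opening: 0.253
t: 14.6
eef_pos: [584.2, -103.1, 97.6]
tcp_rot: [3.141, -0.001, 0.163]
ft_force: [0.2, 0.2, -6.4]
opening: 0.25
[ 0.2046863   0.22211244 -6.43882259] [-0.41483904 -0.0969028   0.02391143]
```

View pics/s7.png

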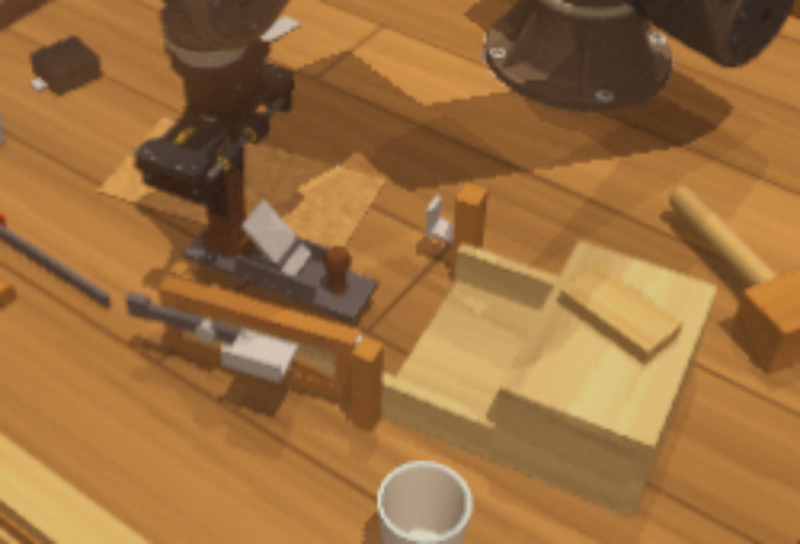

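The plane hangs level and clear of the cupboard, with its toe at (365,300) beside the gate. The measured load is 6.4 N. I'll carry it over the mat.

```bash
python3 -m inch '[[0,0,0,-5,-7,0,-1],[0,0,0.5,-10,-14,0,-1],[0,0,0.5,-12,-17,0,-1],[0,0,0.5,-12,-17,0,-1],[0,0,0.5,-12,-17,0,-1],[0,0,0.5,-12,-17,0,-1],[0,0,0.5,-12,-17,0,-1],[0,0,0.5,-12,-17,0,-1],[0,0,0.5,-9,-13,0,-1],[0,0,0.2,-5,-7,0,-1]]'; python3 -m inch '[[0,0,0,0,0,0,-1],[0,0,0,0,0,0,-1]]'
python3 - <<'E'
from h import *
print(state()["ft_force"],state()["moment"])
for n in("top","scene"):
    c=cam(n);P=cloud(c);np.savez(n+"8.npz",P=P,color=c["color"])
    if n=="scene": save(c,"s8")
d=np.load("top.npz")
# mat from first top picture: colour mask
P=d["P"];hsv=cv2.cvtColor(d["color"],cv2.COLOR_RGB2HSV)
for n in("top","scene"):
    d=np.load(n+".npz");P=d["P"];g=d["color"].astype(int)
    box=(P[...,0]>360)&(P[...,0]<590)&(P[...,1]>-360)&(P[...,1]<-20)
    core=(abs(P[...,0]-470)<40)&(abs(P[...,1]+187)<60); med=np.median(g[core],0)
    m=(box&(np.abs(g-med).sum(2)<70)).astype(np.uint8); m=cv2.morphologyEx(m,cv2.MORPH_CLOSE,np.ones((5,5),np.uint8)); m=cv2.morphologyEx(m,cv2.MORPH_OPEN,np.ones((7,7),np.uint8))
    q=P[m>0][:,:2]; print(n,med,len(q),cv2.minAreaRect(q.astype(np.float32)),q.mean(0))
c=cam("wrist");P=cloud(c);z=P[...,2];save(c,"w8");np.savez("w8.npz",P=P,color=c["color"])
E
```

```text
t: 15.65
eef_pos: [481.8, -247.5, 96.5]
tcp_rot: [-3.141, 0.0, 0.235]
ft_force: [0.7, 0.8, -6.1]
opening: 0.251
t: 15.85
eef_pos: [482.9, -246.2, 96.6]
tcp_rot: [-3.141, -0.0, 0.235]
ft_force: [-0.9, 0.7, -5.2]
opening: 0.251
[-0.87481246  0.74579316 -5.22950996] [-0.390878    0.00097891 -0.03401157]
top [234. 163.  74.] 3077 ((464.1451721191406, -159.9969482421875), (152.5906982421875, 357.6466979980469), 12.910426139831543) [ 468.1331979  -184.74443385]
scene [198. 142.  75.] 2476 ((724.9591064453125, 144.63882446289062), (1158.26220703125, 304.7626037597656), 52.22007751464844) [ 474.23194154 -178.44481383]
```

View pics/w8.png

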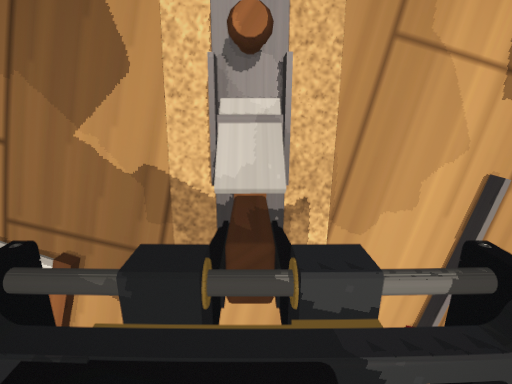

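In the wrist view the plane lies centred between the mat's long edges (columns ~165 and ~340), almost parallel to them. I'll measure those edges from here.

Run:
```python
from h import *
d=np.load("w8.npz");P=d["P"];C=d["color"];hs=cv2.cvtColor(C,cv2.COLOR_RGB2HSV).astype(int)
g=cv2.GaussianBlur(C,(0,0),2).astype(int)
L=[];Rr=[]
for v in range(5,160,5):
    row=(g[v,:,0]>0)
    # gradient of green channel along row
    gr=np.abs(np.diff(g[v].sum(1)))
    a=150+np.argmax(gr[150:185]); b=325+np.argmax(gr[325:358])
    L.append(P[v,a,:2]);Rr.append(P[v,b,:2])
for k in(L,Rr):
    k=np.array(k,np.float32);l=cv2.fitLine(k,cv2.DIST_HUBER,0,.01,.01).ravel();l[:2]*=np.sign(l[1])
    o=(k-l[2:])@[-l[1],l[0]]
    print("edge ang",np.degrees(np.arctan2(l[1],l[0])).round(2),"x at y=-188",l[2]+(-188-l[3])*l[0]/l[1],"rms",o.std().round(1),k[0],k[-1])
# plane in hand
q=P[(P[...,2]>20)&(P[...,2]<75)]
q=q[(abs(q[:,0]-470)<60)]
r=cv2.minAreaRect(q[:,:2].astype(np.float32));print(r)
# sole tilt: iron side points, z vs along
m=np.zeros(C.shape[:2],bool);m[55:185,207:292]=1
# mat yellow top view column ends
d=np.load("top.npz");P=d["P"];lab=cv2.GaussianBlur(d["color"],(0,0),1).astype(int)
u=np.array([np.cos(np.radians(103.4)),np.sin(np.radians(103.4))]);w=np.array([-u[1],u[0]])
s=(P[...,:2]-[469,-188])@u; t=(P[...,:2]-[469,-188])@w
flat=P[...,2]<15
prof=[(a,np.mean(lab[(abs(s-a)<2.5)&(abs(t)<50)&flat],0).round()) for a in list(range(-170,-135,5))+list(range(135,171,5))]
for p in prof: print(*p)
prof=[(a,np.mean(lab[(abs(t-a)<2.5)&(abs(s)<120)&flat],0).round()) for a in list(range(-90,-60,5))+list(range(65,91,5))]
for p in prof: print('t',*p)
```

```text
edge ang 102.82 x at y=-188 392.79453 rms 1.1 [ 374.34363  -107.723885] [ 402.5011  -226.31174]
edge ang 103.67 x at y=-188 546.8734 rms 3.8 [520.0609   -73.332146] [ 546.51965 -191.54533]
((467.27001953125, -181.27813720703125), (56.62565612792969, 170.90830993652344), 13.360621452331543)
-170 [196. 121.  51.]
-165 [197. 122.  51.]
-160 [198. 122.  52.]
-155 [197. 124.  53.]
-150 [210. 139.  62.]
-145 [227. 158.  72.]
-140 [233. 163.  74.]
135 [234. 165.  76.]
140 [234. 166.  77.]
145 [227. 160.  75.]
150 [208. 139.  64.]
155 [194. 122.  54.]
160 [195. 121.  52.]
165 [194. 120.  52.]
170 [194. 120.  52.]
t -90 [181. 111.  47.]
t -85 [182. 112.  47.]
t -80 [187. 118.  51.]
t -75 [207. 139.  62.]
t -70 [227. 158.  72.]
t -65 [232. 161.  73.]
t 65 [231. 161.  73.]
t 70 [223. 154.  70.]
t 75 [202. 133.  59.]
t 80 [188. 117.  50.]
t 85 [185. 113.  47.]
t 90 [185. 113.  47.]
```

The mat centre comes out at (469.5,-188) with yaw 103.3°, and the plane in the hand is at yaw 103.4°, so no correction is needed. I'll lower it gently.

```bash
python3 -m inch '[[0,0,0,0,0,-6,-1],[0,0,0,0,0,-6,-1],[0,0,0,0,0,-5,-1],[0,0,0,0,0,-2,-1],[0,0,0,0,0,-1,-1],[0,0,0,0,0,-1,-1],[0,0,0,0,0,0,-1]]'; for i in 1 2 3; do python3 -m inch '[[0,0,0,0,0,-1,-1],[0,0,0,0,0,-0.5,-1],[0,0,0,0,0,0,-1]]'; done;  python3 -c "
from h import *;print(state()['ft_force'],state()['moment'])"
```

```text
t: 16.7
eef_pos: [482.9, -246.4, 75.7]
tcp_rot: [3.142, -0.0, 0.236]
ft_force: [0.1, -0.1, -5.1]
opening: 0.25
t: 17.0
eef_pos: [482.9, -246.4, 74.2]
tcp_rot: [3.142, -0.0, 0.236]
ft_force: [-0.6, -0.4, -6.3]
opening: 0.252
t: 17.3
eef_pos: [482.8, -246.4, 72.6]
tcp_rot: [-3.142, -0.0, 0.236]
ft_force: [-0.0, -0.3, -6.0]
opening: 0.25
t: 17.6
eef_pos: [482.9, -246.4, 71.2]
tcp_rot: [-3.142, -0.0, 0.236]
ft_force: [-1.0, -0.2, -5.1]
opening: 0.25
[-1.04487041 -0.21908814 -5.0704828 ] [-0.23499768  0.03021208  0.03473826]
```

The moment is falling, so the toe is touching. I'll go down the last bit.

```bash
for i in 1 2; do python3 -m inch '[[0,0,0,0,0,-0.5,-1],[0,0,0,0,0,-0.3,-1],[0,0,0,0,0,0,-1]]';  python3 -c "
from h import *;print(state()['ft_force'],state()['moment'])"; done
```

```text
t: 17.9
eef_pos: [483.1, -246.7, 70.7]
tcp_rot: [3.141, -0.001, 0.236]
ft_force: [-1.0, -3.0, 2.4]
opening: 0.252
[-1.02286807 -3.02668965  2.40041105] [-0.0088828   0.35309132  0.13825086]
t: 18.2
eef_pos: [483.1, -246.7, 70.6]
tcp_rot: [3.14, -0.001, 0.236]
ft_force: [-2.7, -2.4, 11.3]
opening: 0.249
[-2.65931195 -2.44604177 11.25079193] [0.01623871 0.89646958 0.07909221]
```

```bash
python3 -m inch '[[0,0,0,0,0,0.6,-1],[0,0,0,0,0,0,-0.3],[0,0,0,0,0,0,0],[0,0,0,0,0,0,0.3],[0,0,0,0,0,0,0.4],[0,0,0,0,0,0,0.4],[0,0,0,0,0,0,0.4],[0,0,0,0,0,0,0.4]]'; python3 -m inch '[[0,0,0,0,0,8,0.4],[0,0,0,0,0,20,0.4],[0,0,0,0,0,40,0.4],[0,0,0,0,0,40,0.4],[0,0,0,-8,20,30,0.4],[0,0,0,-20,45,0,0.4],[0,0,0,-20,45,0,0.4],[0,0,0,-20,45,0,0.4],[0,0,0,-20,45,0,0.4],[0,0,0,-10,45,0,0.4]]'; python3 -m inch '[[0,0,0,-8,49,0,0.4],[0,0,0,-8,49,0,0.4],[0,0,0,0,49,0,0.4],[0,0,0,0,49,0,0.4],[0,0,0,0,0,0,0.4]]'
python3 - <<'E'
from h import *
for n in("top","scene"):
    c=cam(n);P=cloud(c);C=c["color"].astype(int)
    for r in regions_of("plane",n)[:2]:
        q=P[r["pixels"]];q=q[q[:,2]>8];print(n,"plane",r["score"],len(q),cv2.minAreaRect(q[:,:2].astype(np.float32)),np.percentile(q[:,2],[3,97]))
    for k in("offcut","mallet","pencil_mug","glue_bottle","clamp_a","tape_measure","square"):
        for r in regions_of(k,n)[:1]: print(n,k,np.median(P[r["pixels"]],0).round(),round(r["score"],2))
    q=P[(abs(P[...,2]-98)<5)&(P[...,0]>600)&(P[...,0]<790)&(P[...,1]>-120)&(P[...,1]<95)&(C.max(2)-C.min(2)>50)][:,:2]
    if len(q)>10: l=cv2.fitLine(q.astype(np.float32),cv2.DIST_HUBER,0,.01,.01).ravel();print("gate",len(q),np.degrees(np.arctan2(l[1],l[0])))
    if n=="top": cv2.imwrite("pics/t9.png",cv2.resize(c["color"][80:300,100:430],(800,533))[...,::-1])
E
```

```text
t: 19.0
eef_pos: [482.9, -246.4, 70.1]
tcp_rot: [-3.142, -0.0, 0.236]
ft_force: [-0.3, 0.0, 0.4]
opening: 0.692
t: 20.0
eef_pos: [383.1, 0.1, 208.8]
tcp_rot: [3.141, -0.001, 0.235]
ft_force: [0.6, 1.0, 0.7]
opening: 0.698
t: 20.5
eef_pos: [368.3, 199.1, 208.8]
tcp_rot: [-3.141, -0.002, 0.242]
ft_force: [0.3, -0.4, 0.4]
opening: 0.701
top plane 0.67 665 ((454.969970703125, -136.09812927246094), (56.5732536315918, 307.43328857421875), 13.450976371765137) [  8.67073621 116.23692282]
top plane 0.63 3042 ((565.2275390625, 140.23434448242188), (477.8387451171875, 331.7371520996094), 88.31659698486328) [  8.73885248 111.58313118]
top offcut [498. 286. 127.] 0.93
top mallet [ 269. -366.    8.] 0.62
top pencil_mug [761. 255.  42.] 0.88
top glue_bottle [ 591. -490.  110.] 0.64
top clamp_a [ 714. -357.   22.] 0.72
top tape_measure [ 436. -513.   32.] 0.64
top square [ 269. -367.    8.] 0.69
gate 225 -73.791245
scene plane 0.83 905 ((779.10205078125, 166.845703125), (1068.451171875, 189.6988067626953), 49.164310455322266) [  8.5493192  112.98283769]
scene plane 0.63 469 ((907.7256469726562, 242.97915649414062), (777.76953125, 142.51913452148438), 52.67429733276367) [62.64734152 95.32206625]
scene offcut [510. 295. 125.] 0.6
scene mallet [712.  12.  77.] 0.6
scene pencil_mug [741. 246.  54.] 0.96
scene glue_bottle [ 609. -485.   87.] 0.64
scene clamp_a [670. 556.  22.] 0.93
scene tape_measure [ 449. -504.   31.] 0.7
scene square [ 309. -366.    9.] 0.62
gate 328 -73.6499
```

View pics/t9.png

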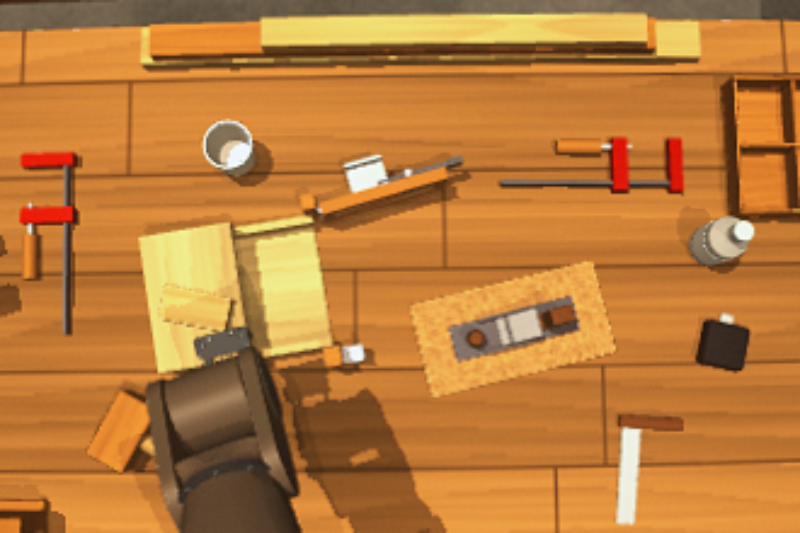

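The plane sits at (514,329) on the mat, whose centre is (513,329), and lies along its length. The gate stands open at about 97°, everything else looks unmoved, and the arm is clear. I'll hand it in.

```bash
python3 -c "
from h import *;print(ticket.job_done(), state()['ft_force'])"
```

```text
the job is handed in; nothing more can be done
the job is handed in; nothing more can be done
```

The job is done and handed in at about 20.7 s on the robot's clock, against the 72 s limit. I pressed the thumb lever to lift the latch and pulled the gate open by the pad's lip. Then I slid the plane out under the roof by its handle, carried it level and set it on the mat.

**Last checks**
- **Gate:** it measured about 97° open in both the top and scene cameras, so it is past square.
- **Plane:** in the last top picture its centre is within a pixel or two (a few mm) of the mat's centre. Its yaw is 103.4° against about 103.4° for the mat.
- **Setting down:** the highest force I read was about 11 N, and I backed off before opening the fingers.
- **Arm:** it was about 209 mm up and touching nothing when I handed in.

**Checks that failed or disagreed**
- **Plane outline:** the final outlines from the network ran onto other things (307 mm long in the top camera), so I judged centring and flatness by eye from the picture.
- **Mallet:** both final detections were wrong (one was the square, the other the gate). The picture shows it where it was, partly hidden by the arm.
- **Clamps:** `clamp_a` and `clamp_b` are one class to the network, so each camera's final check caught only one of them. Both look unmoved in the top picture, and the largest shift in a reading was about 9 mm.
- **Other objects:** their readings shifted by at most about 7 mm between looks, which I took as measurement noise.

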